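Wind the catch bowl up level with the chopping board

ROBOT

A 6-joint arm with a two-finger parallel gripper is mounted at the origin on the work surface; the furniture and walls round the work are solid. World frame = base frame: x ahead of the robot, y to its left, z up, the work surface at z = 0. Lengths are in m, angles in rad, forces in N, time in s.
With the tool pointing down it reaches from about 0.35 to 0.975 m from the base axis. Payload 4.9 kg.
Tool frame: the origin (TCP) lies on the mounting face of the last link; the fingertips stand 173 mm ahead of it and the grasp point (between the pads) lies ctrl.pinch_z ahead of it (ctrl.pinch_z is the distance from the TCP to the grasp point, in m); z points along the fingers, y is the line along which they close (so a half turn about z gives the same grasp; the last joint's range is limited). The gripper opens to 85 mm and grips with 20 to 120 N. Pads are 22 mm wide; open, the fingers measure 114 mm over their backs; the gripper's body (76 mm by 85 mm) begins 54 mm behind the grasp point. The pads swing forward as they close: fully open they stand 13 mm farther back than shut.
Start: joints at [-1.34, 0.053, 1.613, -0, 1.476, -0.119], TCP at [0.214, -0.587, 0.405] pointing down, gripper open.
Joint ranges: [-3.01, 3.01], [-1.01, 2.22], [0.06, 2.58], [-1.02, 4.17], [0.09, 2.62], [-3.14, 3.14]. Speed limits (rad/s): [2.57, 2.57, 3.14, 3.14, 3.14, 3.14].

INTERFACE

Orientations are given as a rotation vector (axis times angle).
In Python, from station import telemetry, eyes, ctrl gives the robot as it stands.
- The arm moves only by the tool apply_moves, never from a script. Its argument "plan" is a list of rows, each a list of 5 numbers: the finger opening in m, from 0 to 0.0854, then the shift along the tool's x, y, z in m, then the turn about the tool's z in rad. In form: [[jaw, x, y, z, roll], ...]. A call has 1 to 12 rows; each row is the pose to reach, as a shift and turn from the pose commanded when the call began, along the tool's axes at that moment; what a row does not reach only later rows make up. A row lasts 1/12 s, in which the tool goes at most 41.7 mm and 7.16 degrees, less where a joint would pass 70% of its speed; a pose out of reach is approached as far as the arm can. A call with a gripper value outside its range is refused whole. The fingers move at their own pace and stop on an object; "newtons" is the grip in N (left out, the last holds). Time passes only in rows, so rows that repeat a pose let the fingers close. It gives the time, the measured TCP pose, the force, the opening and the grip force at its end, in the units of the state.
- telemetry.get_obs(): the state, without advancing time (a new reading comes with each control period).
- eyes.get_image(name): name is "scene" or "top" or "wrist"; returns a dict with "img" (400x640x3 uint8, blue, green, red), "range_z" (400x640 float32, m along the optical axis (not along the pixel's ray), 0 where there is no reading), "K" (3x3 intrinsics, pixels), "pose" (4x4, takes a point from camera to world coordinates); the wrist camera has in their place "hand_eye" (4x4, takes a point from camera to tool coordinates, whose origin is the TCP and whose axes are the flange's). Camera axes: x right, y down, z forward; pixel columns grow to the right and rows downward; lengths in m; the calibration is good to about 2 mm. A picture is of the moment at which its call begins: read the wrist's pose just before it.
- ctrl.finish_job(): hands the job in; it is judged then, once.
Trained networks look in a picture, given as the dict that the camera call returned (one of the last four; its "shot" number tells which), for a name from the list of things; names that differ only in an ending like _2 or _b are one class to them, and where a whole thing is asked for, a point or a joint stands for the part that bears it (a point fixed in the world has none). Each returns a list of dicts, best first, with "confidence" (0 to 1); they miss things now and then, are a little off and sometimes report something else, mostly with a low value. They report only what shows in the picture. A call takes as long as a camera call.
- eyes.search_frame(thing, picture): "box" ([left, top, right, bottom] in pixels, round what is visible of it).
- eyes.outline_of(thing, picture): "region" (400x640 bool, what is visible of it) and "box" ([left, top, right, bottom] in pixels, round what is visible of it).
- eyes.tip_of(thing, picture): "point" ([column, row] in pixels: a listed point, or the origin of a listed thing).
The state is a dict: "t": time; "q": joint angles; "dq": joint speeds; "effort": joint torques, N m; "tool_pos": TCP position; "tool_rot": TCP orientation; "contact_force": force on the tool from outside, world axes, zero at the start; "wrist_torque": the same for the moment, N m; "opening": finger opening in m; "grip_force": force on a finger pad.
Only numpy, scipy, OpenCV 4.12 (cv2) and the standard library are available. Lean on these libraries where they do the work, as an engineer would, in place of code of your own. Each camera call takes 0.05 s, during which the arm holds its last target. There are 200 camera calls.

TASK

The catch bowl on the screw lift sits too low beside the raised green chopping board. Pick up the loose crank, fit it over the square end of the lift's spindle, turning it gently until it drops fully home on the brass collar, and wind it clockwise until the bowl's rim is level with the top of the board (within 3 mm), so that cut mushrooms can be swept straight across. Leave the crank on the spindle, and do not force or cock it, shove or rock the stand, which is not fastened, or disturb the food and the jar around it.

Things in the scene. Friction and masses are not known exactly. Their poses are not given: they have to be found in the camera images.
- crank: Loose steel hand crank, 0.35 to 0.52 kg, standing upright on its hub. Origin: centre of the hub's flat foot, the mouth of its socket; z up along the socket; x along the arm to the knob. Hub round, 36 mm across and high; square socket 15.5 mm wide, 28 mm deep from below, sides along x and y. Flat arm 18 mm wide, 25 to 35 mm above the foot.
- crank_grip (a point): Centre of the 24 mm square grip block on top of the crank's hub, 51 mm above the foot on the hub's axis (block from 36 to 66 mm above the foot, sides along the crank's x and y). Made for holding the crank while it is fitted.
- crank_knob (a point): Point on the axis of the crank's black upright knob, 84 mm above the foot, 60 mm from the hub's axis along the crank's x. The knob is 25 mm thick, from 40 to 102 mm above the foot, and revolves freely on its pin, so a gripper can hold it round the whole circle without turning.
- spindle_tip (a point): Top centre of the upright square end of the lift's spindle, 200 mm above the table. Axes are the lift's and do not turn with the spindle. The square is 14 mm wide, its top 1.5 mm tapering to 11.4 mm. Its turn angle is random and not reported: see it, or feel for it by turning the crank up to a quarter turn under about 5 N. Out of line, the crank's foot stops 0 to 3 mm below this point.
- collar_top (a point): Centre of the top face of the brass collar (38 mm across) round the spindle, 26 mm below spindle_tip. A crank fully home rests with its foot flat here; set it down at 2 cm/s or less. Clockwise from above raises the bowl, 12 mm a turn; stiff (0.2 N m, 3 to 5 N at the knob), and it stays where it is left. The fit has a little play; pushing the knob in, out, up or down cocks the socket and loads it.
- bowl_rim (a point): Centre of the rim of the dark speckled bowl, 124 mm across and 56 mm high, which is fixed on the lift's carriage; it goes straight up and down. It starts 22 to 31 mm below the board's top.
- board_edge (a point): Point on the top face of the green chopping board, at the middle of the edge beside the bowl: the height for the rim, 120 mm above the table. The board is 260 x 180 x 18 mm, level, on four steel legs, and does not move.
- lift: Screw lift standing loose on rubber feet: grey base plate 270 x 200 mm, 22 mm high with its feet, two guide rods and a crosshead (to 174 mm), about 6.5 kg in all. Origin: centre of its underside, on the table; z up. The spindle's axis is 75 mm from it along its x, the bowl's axis 45 mm the other way; the board stands on its +y side.
- mushroom_1: King oyster mushroom, 110 x 60 x 62 mm, lying on the board; origin under its middle. To be left alone.
- mushroom_2: King oyster mushroom, 101 x 72 x 57 mm, lying on the board; origin under its middle. To be left alone.
- garlic: Bulb of garlic, 58 mm across, on the table behind the lift; origin under its middle. To be left alone.
- pepper: Spice jar with a dark lid, 44 mm across, 96 mm high, on the table behind the lift; origin under its middle. To be left alone.

How it is judged:
By the outcome, as a careful person would: the job done as asked, in the order asked, and still so for the second after the job is handed in, with the robot touching nothing.
It also fails if it takes over 72 s, if anything falls off the work surface, if the arm or the gripper's body presses on something with over 40 N, if the wrist force passes 120 N, or if a joint passes its speed limit or range.

## Working session

There is one attempt and no reset: what is moved stays moved. The work goes in short steps, Python scripts to look and compute and a tool call to move; the robot and the scene stay as the last step left them, time stands still between calls to the robot, and variables do not carry over. Pictures are saved under pics/ and viewed, at most 10 in all, crops included, and the job is handed in when it is done.

Besides the shell and the picture viewer there is one more tool, called as name([rows], argument=value, ...), one row to a line, values as JSON. apply_moves: Moves the arm, as the interface text tells. Its arguments: {"type":"object","properties":{"plan":{"type":"array","items":{"type":"array","items":{"type":"number"}}},"newtons":{"type":"number"}},"required":["plan"]}

```bash
ls; mkdir -p pics
cat > h.py <<'E'
import numpy as np, cv2
from scipy.spatial.transform import Rotation as R
from station import telemetry, eyes, ctrl
def shot(n):
    o=telemetry.get_obs(); p=eyes.get_image(n)
    if n=="wrist":
        T=np.eye(4);T[:3,:3]=R.from_rotvec(o["tool_rot"]).as_matrix();T[:3,3]=o["tool_pos"]
        p["W"]=T@p["hand_eye"]
    else: p["W"]=p["pose"]
    return p
def ray(p,uv):
    d=np.linalg.inv(p["K"])@np.array([uv[0],uv[1],1.]); return p["W"][:3,3],p["W"][:3,:3]@d
def atz(p,uv,z):
    o,d=ray(p,uv); return o+d*(z-o[2])/d[2]
def cloud(p):
    v,u=np.mgrid[:400,:640]; z=p["range_z"]
    c=np.stack([u,v,np.ones_like(u)],-1)@np.linalg.inv(p["K"]).T*z[...,None]
    return c@p["W"][:3,:3].T+p["W"][:3,3]
def proj(p,X):
    c=np.linalg.inv(p["W"])@np.append(X,1); q=p["K"]@c[:3]; return q[:2]/q[2]
E
python3 - <<'E'
from h import *
print(ctrl.pinch_z, telemetry.get_obs())
H={"crank_grip":.051,"crank_knob":.084,"spindle_tip":.2,"board_edge":.12,"collar_top":.174,"bowl_rim":.093,"lift":0,"garlic":0,"pepper":0,"crank":0}
for n in ("top","scene"):
    p=shot(n); cv2.imwrite(f"pics/{n}0.png",p["img"]); C=cloud(p)
    print(n,p["W"][:3,3])
    for k,z in H.items():
        for d in eyes.tip_of(k,p)[:2]:
            u,v=np.round(d["point"]).astype(int)
            print(k,round(d["confidence"],2),u,v,atz(p,d["point"],z).round(4),C[min(v,399),min(u,639)].round(4))
E
```

```text
pics
0.1547 {'t': 0.0, 'q': array([-1.34002443e+00,  5.33531814e-02,  1.61430096e+00,  8.55912286e-06,
        1.47599422e+00, -1.18987140e-01]), 'dq': array([-0.00110505,  0.0009626 ,  0.00130239,  0.00093695, -0.00103686,
        0.00049137]), 'effort': array([-1.48483417e-03, -3.93678546e+01, -3.70178175e+01, -2.06698837e-04,
        7.05939470e-03,  6.99584710e-07]), 'tool_pos': array([ 0.21411617, -0.58689128,  0.40346077]), 'tool_rot': array([-3.09165409e+00, -5.46245662e-01,  1.66917352e-04]), 'contact_force': array([-0.68136413,  0.68068488,  0.30285232]), 'wrist_torque': array([0.00823333, 0.03155023, 0.0196242 ]), 'grip_force': 0.0, 'opening': 0.08556377048851678}
top [ 0.42770817 -0.00416644  1.09651085]
crank_grip 0.66 414 199 [ 0.4795 -0.25    0.051 ] [ 0.4788 -0.2465  0.0701]
crank_knob 0.82 400 189 [ 0.5042 -0.2076  0.084 ] [ 0.5035 -0.2058  0.0994]
spindle_tip 0.88 295 159 [0.5717 0.0507 0.2   ] [0.5717 0.0499 0.1985]
board_edge 0.61 280 232 [0.4061 0.0956 0.12  ] [0.405  0.096  0.1212]
collar_top 0.91 292 165 [0.5621 0.0587 0.174 ] [0.5584 0.0572 0.1965]
bowl_rim 0.6
[... 580 characters left out ...]
281]
crank_knob 0.57 378 190 [ 0.5184 -0.2146  0.084 ] [ 0.5049 -0.2021  0.0942]
spindle_tip 0.79 288 171 [0.5701 0.045  0.2   ] [ 2.1994 -0.9373 -0.8023]
board_edge 0.93 310 239 [0.4032 0.0949 0.12  ] [0.4748 0.0469 0.055 ]
collar_top 0.74 282 184 [0.5652 0.065  0.174 ] [0.5634 0.0666 0.1751]
collar_top 0.62 274 218 [0.4504 0.1565 0.174 ] [0.5538 0.0997 0.0941]
bowl_rim 0.78 323 227 [0.4539 0.0238 0.093 ] [0.4839 0.0008 0.0664]
lift 0.92 306 250 [0.5028 0.0392 0.    ] [0.3224 0.1608 0.1744]
garlic 0.62 307 203 [ 0.6873 -0.0903  0.    ] [ 0.6671 -0.0755  0.0148]
pepper 0.52 274 216 [0.6823 0.0309 0.    ] [0.5535 0.0995 0.1001]
pepper 0.25 257 252 [0.5677 0.1474 0.    ] [0.4323 0.2106 0.1202]
```

Run:
```python
import cv2,numpy as np
a=cv2.imread("pics/top0.png")[90:300,200:480]; a=cv2.resize(a,(800,600),interpolation=cv2.INTER_CUBIC); cv2.imwrite("pics/top0c.png",a)
```

```text
(no output)
```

View pics/top0c.png

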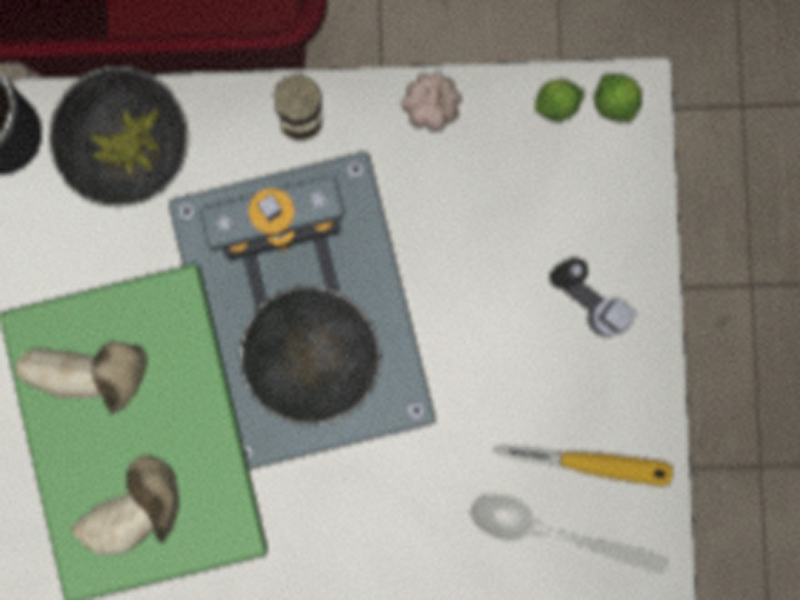

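View pics/scene0.png

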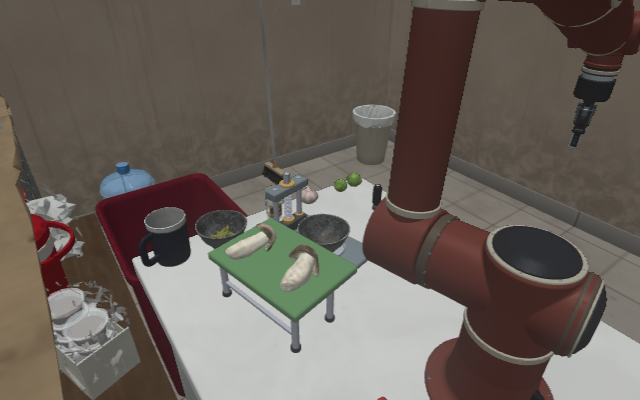

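The top view (crop scale 2.86) shows the crank hub near crop (612,315) with its knob at (570,272). The spindle is at (270,208) and the bowl at (310,353). The scene view shows the lift beside the board at about (300,200). Next I'll get the geometry for wrist-camera looks.

```bash
cat >> h.py <<'E'
def goto(xyz,yaw_deg=None,o=None):
    """shift in tool axes + roll to reach TCP xyz with tool-x at world yaw"""
    o=o or telemetry.get_obs(); M=R.from_rotvec(o["tool_rot"]).as_matrix()
    s=M.T@(np.array(xyz)-o["tool_pos"]); y=np.degrees(np.arctan2(M[1,0],M[0,0]))
    r=0 if yaw_deg is None else np.radians((y-yaw_deg+180)%360-180)
    print("yaw",y.round(2),"shift",s.round(4),"roll",round(r,4),"rad",np.degrees(r).round(1)); return s,r
E
python3 - <<'E'
from h import *
p=shot("wrist"); print(p["hand_eye"].round(3),p["K"])
for yaw in (20,-31,-121,59): 
    M=R.from_euler('z',yaw,degrees=True).as_matrix()@np.diag([1,-1,-1])
    c=M@(p["hand_eye"][:3,3]); print(yaw,c.round(3))
goto([.46,-.25,.40],20)
E
```

```text
[[ 0.    -0.95  -0.312  0.08 ]
 [ 1.     0.    -0.    -0.001]
 [ 0.    -0.312  0.95   0.03 ]
 [ 0.     0.     0.     1.   ]] [[284.58955089   0.         318.26020611]
 [  0.         284.58955089 202.14246015]
 [  0.           0.           1.        ]]
20 [ 0.075  0.028 -0.03 ]
-31 [ 0.069 -0.04  -0.03 ]
-121 [-0.04  -0.069 -0.03 ]
59 [ 0.04   0.069 -0.03 ]
yaw 20.04 shift [ 0.3465 -0.2325  0.0047] roll 0.0008 rad 0.0
```

apply_moves([
  [0.085,0.03,-0.02,0,0],
  [0.085,0.065,-0.044,0,0],
  [0.085,0.1,-0.067,0,0],
  [0.085,0.135,-0.09,0,0],
  [0.085,0.17,-0.114,0,0],
  [0.085,0.205,-0.138,0,0],
  [0.085,0.24,-0.161,0,0],
  [0.085,0.275,-0.184,0,0],
  [0.085,0.305,-0.205,0,0],
  [0.085,0.33,-0.221,0,0],
  [0.085,0.345,-0.231,0,0],
  [0.085,0.346,-0.2325,0,0],
])

```text
t: 2.15
tool_pos: [0.461, -0.2476, 0.4049]
tool_rot: [-3.092, -0.553, -0.001]
contact_force: [-0.1, 0.6, 0.6]
opening: 0.0852
grip_force: 0.0
```

Run:
```python
from h import *
print(telemetry.get_obs()["tool_pos"])
p=shot("wrist"); C=cloud(p)
cv2.imwrite("pics/w1.png",p["img"])
for k,z in {"crank_grip":.051,"crank_knob":.084,"crank":0}.items():
    for d in eyes.tip_of(k,p)[:2]: print(k,round(d["confidence"],2),d["point"],atz(p,d["point"],z).round(4))
m=eyes.outline_of("crank",p)[0]; P=C[m["region"]]; 
t=P[(P[:,2]>.060)&(P[:,2]<.072)]; print("block top",len(t),t.mean(0),cv2.minAreaRect(t[:,:2].astype(np.float32)*1000))
t=P[(P[:,2]>.096)&(P[:,2]<.11)]; print("knob top",len(t),t.mean(0),cv2.minAreaRect(t[:,:2].astype(np.float32)*1000))
b=np.array(m["box"]).astype(int); l,t_,r,bb=b; print(b)
cr=p["img"][max(0,t_-15):bb+15,max(0,l-15):r+15]; s=min(800/cr.shape[1],600/cr.shape[0]); cv2.imwrite("pics/w1c.png",cv2.resize(cr,None,fx=s,fy=s,interpolation=cv2.INTER_CUBIC)); print(s,l-15,t_-15)
```

```text
[ 0.46098379 -0.24762689  0.40489245]
crank_grip 0.68 [329.4, 172.3] [ 0.475 -0.255  0.051]
crank_knob 0.9 [301.2, 124.7] [ 0.5162 -0.208   0.084 ]
crank 0.81 [329.3, 165.3] [ 0.4743 -0.2572  0.    ]
block top 453 [ 0.47773395 -0.25177812  0.06643677] ((494.9637145996094, -230.604736328125), (81.80831909179688, 23.923368453979492), 49.572757720947266)
knob top 499 [ 0.51504641 -0.20736342  0.10169776] ((514.6741333007812, -207.14393615722656), (22.92447280883789, 22.766157150268555), 19.865234375)
[289 114 344 185]
5.9405940594059405 274 99
```

View pics/w1c.png

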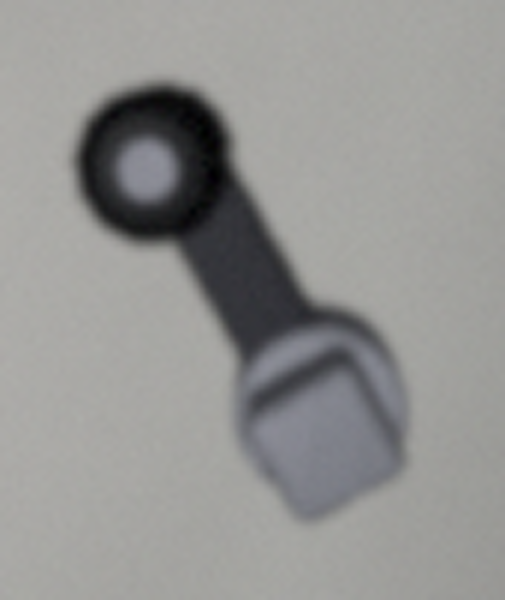

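The crop shows the knob at about pixel (299,127) and the light grip block at about (329,173), with four clear corners.

Run:
```python
from h import *
p=shot("wrist"); C=cloud(p)
q=[np.array(c)/5.9406+[274,99] for c in [(250,415),(345,370),(403,463),(310,520)]]
X=np.array([atz(p,c,.066) for c in q]); print(X.round(4),X.mean(0), np.linalg.norm(X-np.roll(X,-1,0),axis=1))
m=eyes.outline_of("crank",p)[0]["region"]; P=C[m]
k=P[(P[:,2]>.097)&(P[:,2]<.11)]; kc=np.array(cv2.minEnclosingCircle(k[:,:2].astype(np.float32))[0]); print("knob",kc)
b=P[(P[:,2]>.062)&(P[:,2]<.071)&(np.linalg.norm(P[:,:2]-kc,axis=1)>.035)]
r=cv2.minAreaRect(b[:,:2].astype(np.float32)*1000); print(len(b),b.mean(0),r)
c=np.array(r[0])/1000; d=kc-c; print("arm",np.linalg.norm(d),np.degrees(np.arctan2(d[1],d[0])))
d=kc-X.mean(0)[:2];print("arm2",np.linalg.norm(d),np.degrees(np.arctan2(d[1],d[0])))
e=X[[1,2]].mean(0)-X[[0,3]].mean(0);f=X[[0,1]].mean(0)-X[[2,3]].mean(0);print(np.degrees(np.arctan2(e[1],e[0])),np.degrees(np.arctan2(f[1],f[0])))
```

```text
[[ 0.4742 -0.242   0.066 ]
 [ 0.488  -0.2555  0.066 ]
 [ 0.4754 -0.2719  0.066 ]
 [ 0.4591 -0.2594  0.066 ]] [ 0.47416801 -0.25719958  0.066     ] [0.01935842 0.0206861  0.02048074 0.02304234]
knob [ 0.5144859 -0.2076433]
442 [ 0.47685021 -0.25262237  0.06646979] ((476.1575927734375, -252.74476623535156), (23.171281814575195, 23.886503219604492), 50.41118621826172)
arm 0.05918784529046218 49.641322182643385
arm2 0.06388549422152826 50.86896368650718
-40.87726560426183 50.750709512186596
```

Run:
```python
from h import *
goto([.4762,-.2527,.29],50)
```

```text
yaw 19.94 shift [0.0156 0.0073 0.1147] roll -0.5247 rad -30.1
```

apply_moves([
  [0.06,0.002,0.001,0.008,-0.06],
  [0.06,0.005,0.002,0.02,-0.15],
  [0.06,0.008,0.003,0.035,-0.24],
  [0.06,0.011,0.005,0.05,-0.33],
  [0.06,0.013,0.006,0.065,-0.42],
  [0.06,0.015,0.007,0.08,-0.49],
  [0.06,0.0155,0.007,0.095,-0.525],
  [0.06,0.0155,0.007,0.108,-0.525],
  [0.06,0.0155,0.007,0.115,-0.525],
  [0.06,0.0155,0.007,0.115,-0.525],
])

```text
t: 3.33
tool_pos: [0.4757, -0.2514, 0.2875]
tool_rot: [-2.844, -1.327, 0.003]
contact_force: [-0.7, 0.8, -0.2]
opening: 0.0601
grip_force: 0.0
```

```bash
cat > m.py <<'E'
from h import *
o=telemetry.get_obs(); print(o["tool_pos"],o["q"].round(2))
p=shot("wrist"); C=cloud(p); cv2.imwrite("pics/w2.png",p["img"])
m=eyes.outline_of("crank",p)[0]["region"]; P=C[m]
k=P[(P[:,2]>.097)&(P[:,2]<.11)]; kc=np.array(cv2.minEnclosingCircle(k[:,:2].astype(np.float32))[0]); print("knob",kc)
b=P[(P[:,2]>.062)&(P[:,2]<.071)&(np.linalg.norm(P[:,:2]-kc,axis=1)>.035)]
r=cv2.minAreaRect(b[:,:2].astype(np.float32)*1000); print(len(b),b.mean(0),r)
c=np.array(r[0])/1000; d=kc-c; print("arm",np.linalg.norm(d),np.degrees(np.arctan2(d[1],d[0])))
goto([c[0],c[1],.2107],50)
E
python3 m.py
```

```text
[ 0.47567515 -0.25143356  0.28753589] [-0.62 -0.05  1.92 -0.    1.28  0.07]
knob [ 0.51452839 -0.20725083]
996 [ 0.47668151 -0.25185732  0.06627653] ((476.1493835449219, -252.3274688720703), (23.646175384521484, 23.93797492980957), 50.781890869140625)
arm 0.05920178611674847 49.588365027201846
yaw 50.06 shift [-0.0006  0.0001  0.0793] roll 0.0011 rad 0.1
```

apply_moves([
  [0.06,0,0,0.008,0],
  [0.06,0,0,0.02,0],
  [0.06,0,0,0.034,0],
  [0.06,0,0,0.048,0],
  [0.06,0,0,0.06,0],
  [0.06,0,0,0.07,0],
  [0.06,0,0,0.076,0],
  [0.06,0,0,0.078,0],
  [0.06,0,0,0.078,0],
])

```text
t: 4.18
tool_pos: [0.4764, -0.2513, 0.2112]
tool_rot: [-2.845, -1.33, 0.001]
contact_force: [0.4, 0.3, 0.2]
opening: 0.0601
grip_force: 0.0
```

apply_moves([
  [0.045,0,0,0,0],
  [0.03,0,0,0,0],
  [0.015,0,0,0,0],
  [0.015,0,0,0,0],
  [0.015,0,0,0,0],
  [0.015,0,0,0,0],
], newtons=40)

```text
t: 4.68
tool_pos: [0.477, -0.2517, 0.2127]
tool_rot: [2.844, 1.33, 0.002]
contact_force: [0.8, -1.2, 3.4]
opening: 0.0234
grip_force: 41.4
```

apply_moves([
  [0.015,0,0,-0.005,0],
  [0.015,0,0,-0.015,0],
  [0.015,0,0,-0.03,0],
  [0.015,0,0,-0.05,0],
  [0.015,0,0,-0.075,0],
  [0.015,0,0,-0.1,0],
  [0.015,0,0,-0.13,0],
  [0.015,0,0,-0.16,0],
  [0.015,0,0,-0.19,0],
  [0.015,0,0,-0.215,0],
  [0.015,0,0,-0.235,0],
  [0.015,0,0,-0.24,0],
])

```text
t: 5.68
tool_pos: [0.4765, -0.2514, 0.456]
tool_rot: [2.841, 1.329, 0.004]
contact_force: [-0.1, -0.2, -3.8]
opening: 0.0235
grip_force: 40.5
```

Run:
```python
from h import *
goto([.623,-.045,.45],50)
p=shot("wrist"); C=cloud(p); P=C[eyes.outline_of("crank",p)[0]["region"]]
print(P.min(0),P.max(0))
```

```text
yaw 50.13 shift [ 0.2523 -0.0199  0.006 ] roll 0.0022 rad 0.1
[-0.07076059 -0.9909301  -0.8008062 ] [ 0.52772202 -0.18884883  0.42606564]
```

apply_moves([
  [0.015,0.01,-0.001,0,0],
  [0.015,0.03,-0.003,0,0],
  [0.015,0.055,-0.005,0,0],
  [0.015,0.085,-0.007,0,0],
  [0.015,0.115,-0.009,0,0],
  [0.015,0.145,-0.012,0,0],
  [0.015,0.175,-0.014,0,0],
  [0.015,0.205,-0.016,0,0],
  [0.015,0.23,-0.018,0,0],
  [0.015,0.245,-0.019,0,0],
  [0.015,0.252,-0.02,0,0],
  [0.015,0.252,-0.02,0,0],
])

```text
t: 6.78
tool_pos: [0.623, -0.044, 0.4496]
tool_rot: [-2.843, -1.333, 0.004]
contact_force: [-1.0, -0.5, -4.5]
opening: 0.0233
grip_force: 40.4
```

Run:
```python
from h import *
print(telemetry.get_obs()["tool_pos"])
p=shot("wrist"); C=cloud(p); cv2.imwrite("pics/w3.png",p["img"])
np.savez("w3.npz",**{k:p[k] for k in("img","range_z","K","W")})
for k,z in {"spindle_tip":.2,"collar_top":.174}.items():
    for d in eyes.tip_of(k,p)[:2]: print(k,round(d["confidence"],2),d["point"],atz(p,d["point"],z).round(4))
f=(C[...,2]>.192)&(C[...,2]<.207)&(np.linalg.norm(C[...,:2]-[.572,.05],axis=-1)<.03)
t=C[f]; print("tip",len(t),t.mean(0),cv2.minAreaRect(t[:,:2].astype(np.float32)*1000))
q=proj(p,[.572,.05,.2]).astype(int); print(q)
l,tt=q[0]-50,q[1]-40
cv2.imwrite("pics/w3c.png",cv2.resize(p["img"][max(tt,0):tt+80,max(l,0):l+100],None,fx=7,fy=7,interpolation=cv2.INTER_CUBIC)); print(max(l,0),max(tt,0))
```

```text
[ 0.62303165 -0.04397582  0.4496459 ]
spindle_tip 0.92 [182.2, 161.6] [0.567  0.0564 0.2   ]
collar_top 0.74 [194.3, 164.5] [0.5606 0.0524 0.174 ]
tip 419 [0.56613921 0.0538429  0.19928996] ((564.5938720703125, 54.096046447753906), (14.526557922363281, 14.751935958862305), 32.93171691894531)
[192 163]
142 123
```

View pics/w3c.png

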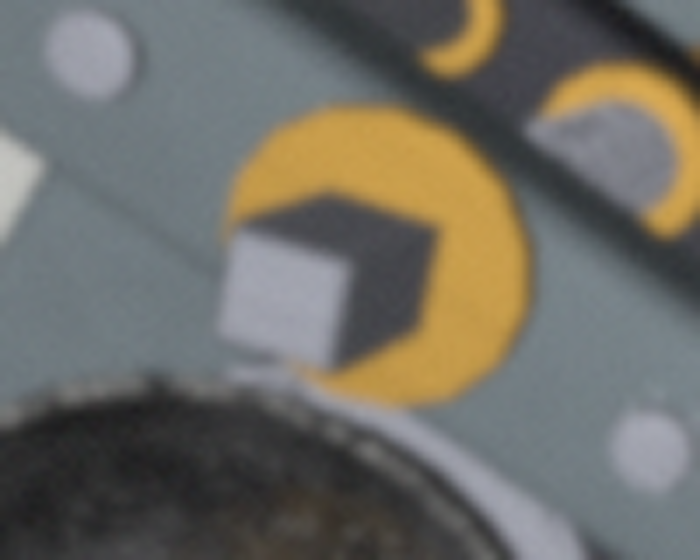

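View pics/w3.png

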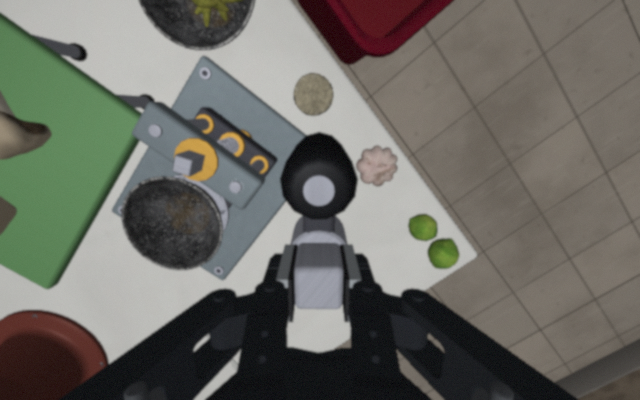

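The crop shows the spindle's square top with corners at full-image pixels of about (175,156), (192,160), (190,176) and (173,171). The wide view shows the crank held upright, with the knob at (319,180). I'll refine the spindle centre and its turn angle.

```bash
cat > sp.py <<'E'
from h import *
def collar(p,c0=(.567,.053)):
    C=cloud(p); hsv=cv2.cvtColor(p["img"],cv2.COLOR_BGR2HSV)
    f=(hsv[...,1]>110)&(hsv[...,0]>10)&(hsv[...,0]<30)&(np.linalg.norm(C[...,:2]-c0,axis=-1)<.035)&(abs(C[...,2]-.174)<.008)
    n,lab,st,_=cv2.connectedComponentsWithStats(f.astype(np.uint8)); i=1+st[1:,4].argmax(); g=lab==i
    v,u=np.nonzero(g); h=cv2.convexHull(np.c_[u,v].astype(np.float32))[:,0]
    X=np.array([atz(p,q,.174)[:2] for q in h]).astype(np.float32)
    e=cv2.fitEllipse(X*1000); c,r=cv2.minEnclosingCircle(X*1000)
    t=C[(abs(C[...,2]-.2)<.006)&(np.linalg.norm(C[...,:2]-c0,axis=-1)<.025)]
    print("collar n",g.sum(),"z",C[g][:,2].mean().round(4),"ell",np.round(e[0],1),np.round(e[1],1),"circ",np.round(c,1),round(r,1),"| tip n",len(t),t.mean(0).round(4),cv2.minAreaRect(t[:,:2].astype(np.float32)*1000))
if __name__=="__main__":
    d=dict(np.load("w3.npz")); collar(d)
    q=[np.array(c)/7+[142,123] for c in [(232,228),(352,262),(337,370),(218,335)]]
    X=np.array([atz(d,c,.2) for c in q]); print(X.round(4),X.mean(0))
    for a,b in((0,1),(1,2),(3,2),(0,3)): e=X[b]-X[a]; print(np.linalg.norm(e).round(4),(np.degrees(np.arctan2(e[1],e[0]))%90).round(1))
    p=shot("top"); collar(p)
    C=cloud(p); k=C[(C[...,2]>.30)&(C[...,2]<.36)&(np.linalg.norm(C[...,:2]-[.66,0],axis=-1)<.06)]; print(len(k), k.mean(0) if len(k) else "")
    goto([.469,.083,.45],50)
E
python3 sp.py
```

```text
collar n 851 z 0.1747 ell [565.1  54.6] [36.5 36.9] circ [565.3  54.6] 18.6 | tip n 390 [0.5659 0.0539 0.1997] ((564.5784301757812, 54.11985397338867), (14.526557922363281, 14.695150375366211), 32.93171691894531)
[[0.5664 0.063  0.2   ]
 [0.5737 0.052  0.2   ]
 [0.5633 0.0448 0.2   ]
 [0.556  0.056  0.2   ]] [0.56484659 0.05394237 0.2       ]
0.0133 33.8
0.0127 34.7
0.0134 32.9
0.0125 34.1
collar n 19 z 0.1749 ell [567.7  67.8] [ 4.9 22.2] circ [567.8  66.8] 10.7 | tip n 0 [nan nan nan] ((0.0, 0.0), (0.0, 0.0), 0.0)
56 [ 0.64857426 -0.0042637   0.32653609]
yaw 50.03 shift [ 0.0006 -0.2005  0.0015] roll 0.0006 rad 0.0sp.py:10: RuntimeWarning: Mean of empty slice.
  print("collar n",g.sum(),"z",C[g][:,2].mean().round(4),"ell",np.round(e[0],1),np.round(e[1],1),"circ",np.round(c,1),round(r,1),"| tip n",len(t),t.mean(0).round(4),cv2.minAreaRect(t[:,:2].astype(np.float32)*1000))
  ret = um.true_divide(
```

apply_moves([
  [0.015,0,-0.008,-0.003,0],
  [0.015,0,-0.022,-0.006,0],
  [0.015,0,-0.042,-0.006,0],
  [0.015,0,-0.064,-0.006,0],
  [0.015,0,-0.088,-0.006,0],
  [0.015,0,-0.112,-0.006,0],
  [0.015,0,-0.136,-0.006,0],
  [0.015,0,-0.16,-0.006,0],
  [0.015,0,-0.18,-0.006,0],
  [0.015,0,-0.194,-0.006,0],
  [0.015,0,-0.2,-0.006,0],
  [0.015,0,-0.2,-0.006,0],
])

```text
t: 7.98
tool_pos: [0.4684, 0.0834, 0.4582]
tool_rot: [2.845, 1.331, 0.002]
contact_force: [0.9, -0.4, -5.0]
opening: 0.0236
grip_force: 40.4
```

Run:
```python
from h import *
from sp import collar
o=telemetry.get_obs(); print(o["tool_pos"])
p=shot("wrist"); collar(p)
for k,z in {"spindle_tip":.2,"crank_knob":.321}.items():
    for d in eyes.tip_of(k,p)[:1]: print(k,round(d["confidence"],2),d["point"],atz(p,d["point"],z).round(4))
# held crank: knob top + block top in the tool frame
C=cloud(p); M=R.from_rotvec(o["tool_rot"]).as_matrix(); T=(C-o["tool_pos"])@M
k=T[(abs(T[...,0]-.06)<.018)&(abs(T[...,1])<.018)&(abs(T[...,2]-.11)<.012)]; print("knob tool",len(k),cv2.minEnclosingCircle(k[:,:2].astype(np.float32)*1000), np.median(k[:,2]))
p=shot("top"); collar(p,(.568,.051))
C=cloud(p); v,u=np.mgrid[:400,:640]
q=proj(p,[.5675,.053,.174]).astype(int); 
cv2.imwrite("pics/t4c.png",cv2.resize(p["img"][q[1]-35:q[1]+35,q[0]-45:q[0]+45],None,fx=8,fy=8,interpolation=cv2.INTER_CUBIC)); print(q-[45,35])
```

```text
[0.46838257 0.08337097 0.45823367]
collar n 867 z 0.1748 ell [564.3  54.9] [36.5 37. ] circ [564.3  54.9] 18.6 | tip n 343 [0.5638 0.0555 0.2001] ((564.322509765625, 54.402442932128906), (14.011277198791504, 14.73267650604248), 31.418550491333008)
spindle_tip 0.75 [318.3, 174.8] [0.4869 0.1064 0.2   ]
crank_knob 0.74 [318.6, 174.1] [0.5044 0.1275 0.321 ]
knob tool 4619 ((58.40523147583008, -0.8109875321388245), 12.413135528564453) 0.11040497164222558
collar n 65 z 0.1746 ell [567.1  50.2] [29.8 33.9] circ [566.1  50.4] 17.7 | tip n 3 [0.5629 0.0447 0.1996] ((563.3995361328125, 44.53150177001953), (2.6705639362335205, 2.152010202407837), 9.366013526916504)
[249 127]
```

Run:
```python
from h import *
for i in range(4): print(telemetry.get_obs()["tool_pos"]); eyes.get_image("top")
goto([.566,.0548,.425],33)
```

```text
[0.46981014 0.08246061 0.45775005]
[0.46984711 0.0824734  0.4576375 ]
[0.46983192 0.08248635 0.45758926]
[0.46977009 0.08257984 0.45755139]
yaw 50.08 shift [0.0404 0.0918 0.0325] roll 0.2981 rad 17.1
```

apply_moves([
  [0.015,0.003,0.006,0,0.04],
  [0.015,0.008,0.018,0,0.1],
  [0.015,0.015,0.034,0,0.17],
  [0.015,0.023,0.052,0,0.23],
  [0.015,0.03,0.068,0,0.27],
  [0.015,0.036,0.081,0.005,0.295],
  [0.015,0.039,0.089,0.015,0.298],
  [0.015,0.0404,0.0918,0.026,0.298],
  [0.015,0.0404,0.0918,0.032,0.298],
  [0.015,0.0404,0.0918,0.0325,0.298],
  [0.015,0.0404,0.0918,0.0325,0.298],
  [0.015,0.0404,0.0918,0.0325,0.298],
])

```text
t: 9.38
tool_pos: [0.5652, 0.0554, 0.4254]
tool_rot: [-3.012, -0.894, -0.0]
contact_force: [-0.4, 0.0, -3.5]
opening: 0.0235
grip_force: 40.4
```

Run:
```python
from h import *
o=telemetry.get_obs(); goto([.566,.0548,.412],33); print(o["tool_pos"],o["contact_force"],o["wrist_torque"])
p=shot("top"); q=proj(p,[.5675,.053,.174]).astype(int); s=shot("scene")
r=proj(s,[.5675,.053,.2]).astype(int)
a=p["img"][q[1]-35:q[1]+35,q[0]-45:q[0]+45]; b=s["img"][r[1]-35:r[1]+35,r[0]-45:r[0]+45]
cv2.imwrite("pics/v5.png",np.vstack([cv2.resize(x,None,fx=4.2,fy=4.2,interpolation=cv2.INTER_CUBIC) for x in(a,b)]))
```

```text
yaw 33.08 shift [0.0004 0.001  0.0134] roll 0.0013 rad 0.1
[0.56516389 0.0554247  0.42542633] [-0.35511752  0.00768439 -3.46741963] [-0.05045586  0.06170571 -0.01856968]
```

View pics/v5.png

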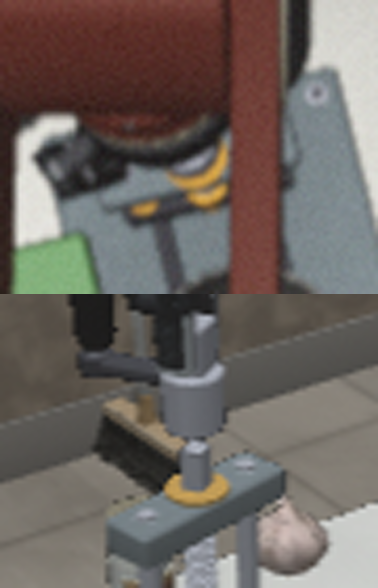

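The lower panel (scene view) shows the hub, centred at about x=194, directly above the spindle at about x=196, with a gap of around 10 mm. I'll descend slowly.

apply_moves([
  [0.015,0.0002,0.0005,0.0015,0],
  [0.015,0.0004,0.001,0.003,0],
  [0.015,0.0004,0.001,0.005,0],
  [0.015,0.0004,0.001,0.0065,0],
  [0.015,0.0004,0.001,0.008,0],
  [0.015,0.0004,0.001,0.0095,0],
  [0.015,0.0004,0.001,0.011,0],
  [0.015,0.0004,0.001,0.0125,0],
  [0.015,0.0004,0.001,0.0135,0],
  [0.015,0.0004,0.001,0.0135,0],
])

```text
t: 10.32
tool_pos: [0.5664, 0.0545, 0.4113]
tool_rot: [-3.012, -0.893, 0.001]
contact_force: [0.1, 0.1, -4.5]
opening: 0.0236
grip_force: 40.5
```

Foot is now about 199 mm up and there's no contact. Going down 1 mm a row, in short calls.

apply_moves([
  [0.015,0,0,0.0007,0],
  [0.015,0,0,0.0014,0],
  [0.015,0,0,0.002,0],
  [0.015,0,0,0.002,0],
])

```text
t: 10.65
tool_pos: [0.5665, 0.0545, 0.4096]
tool_rot: [-3.012, -0.893, 0.0]
contact_force: [-0.7, -0.3, -5.2]
opening: 0.0231
grip_force: 40.5
```

apply_moves([
  [0.015,0,0,0.0007,0],
  [0.015,0,0,0.0014,0],
  [0.015,0,0,0.002,0],
  [0.015,0,0,0.002,0],
])

```text
t: 10.98
tool_pos: [0.5664, 0.0546, 0.4075]
tool_rot: [-3.012, -0.894, 0.0]
contact_force: [-0.3, 0.9, -4.6]
opening: 0.0234
grip_force: 40.5
```

apply_moves([
  [0.015,0,0,0.0007,0],
  [0.015,0,0,0.0014,0],
  [0.015,0,0,0.002,0],
  [0.015,0,0,0.002,0],
])

```text
t: 11.32
tool_pos: [0.5665, 0.0546, 0.4055]
tool_rot: [-3.012, -0.893, 0.001]
contact_force: [0.3, -0.2, -4.0]
opening: 0.0235
grip_force: 40.5
```

apply_moves([
  [0.015,0,0,0.0007,0],
  [0.015,0,0,0.0014,0],
  [0.015,0,0,0.002,0],
  [0.015,0,0,0.002,0],
])

```text
t: 11.65
tool_pos: [0.5664, 0.0546, 0.4035]
tool_rot: [-3.012, -0.893, 0.001]
contact_force: [-0.4, -0.4, -3.9]
opening: 0.0234
grip_force: 40.5
```

apply_moves([
  [0.015,0,0,0.001,0],
  [0.015,0,0,0.002,0],
  [0.015,0,0,0.003,0],
  [0.015,0,0,0.004,0],
  [0.015,0,0,0.005,0],
  [0.015,0,0,0.006,0],
  [0.015,0,0,0.006,0],
])

```text
t: 12.23
tool_pos: [0.5664, 0.0546, 0.3973]
tool_rot: [-3.012, -0.893, 0.001]
contact_force: [-0.0, -0.1, -4.8]
opening: 0.0237
grip_force: 40.5
```

apply_moves([
  [0.015,0,0,0.001,0],
  [0.015,0,0,0.002,0],
  [0.015,0,0,0.003,0],
  [0.015,0,0,0.004,0],
  [0.015,0,0,0.005,0],
  [0.015,0,0,0.006,0],
  [0.015,0,0,0.006,0],
])

```text
t: 12.82
tool_pos: [0.5664, 0.0546, 0.3914]
tool_rot: [-3.012, -0.893, 0.001]
contact_force: [0.0, 0.3, -4.9]
opening: 0.0233
grip_force: 40.5
```

apply_moves([
  [0.015,0,0,0.0008,0],
  [0.015,0,0,0.0016,0],
  [0.015,0,0,0.0024,0],
  [0.015,0,0,0.0032,0],
  [0.015,0,0,0.0032,0],
])

```text
t: 13.23
tool_pos: [0.5664, 0.0546, 0.3882]
tool_rot: [-3.012, -0.893, 0.001]
contact_force: [-0.1, 0.1, -4.8]
opening: 0.0234
grip_force: 40.5
```

apply_moves([
  [0.015,0,0,0.0005,0],
  [0.015,0,0,0.001,0],
  [0.015,0,0,0.001,0],
])

```text
t: 13.48
tool_pos: [0.5665, 0.0546, 0.3874]
tool_rot: [-3.012, -0.894, 0.0]
contact_force: [0.6, 0.4, -3.9]
opening: 0.0234
grip_force: 40.5
```

apply_moves([
  [0.015,0,0,0.0005,0],
  [0.015,0,0,0.001,0],
  [0.015,0,0,0.001,0],
])

```text
t: 13.73
tool_pos: [0.5665, 0.0546, 0.3867]
tool_rot: [3.012, 0.894, 0.0]
contact_force: [-0.6, -0.6, -4.1]
opening: 0.0237
grip_force: 40.6
```

apply_moves([
  [0.015,0,0,0.0004,0],
  [0.015,0,0,0.0007,0],
  [0.015,0,0,0.0007,0],
])

```text
t: 13.98
tool_pos: [0.5665, 0.0546, 0.3867]
tool_rot: [3.012, 0.894, 0.001]
contact_force: [-2.5, -0.0, 0.2]
opening: 0.0233
grip_force: 41.2
```

Load came off at z=0.3867, the predicted home height. I'll release, rise, and measure the knob and rim.

apply_moves([
  [0.03,0,0,0,0],
  [0.045,0,0,0,0],
  [0.05,0,0,0,0],
  [0.05,0,0,0,0],
  [0.05,0,0,-0.01,0],
  [0.05,0,0,-0.025,0],
  [0.05,0,0,-0.045,0],
  [0.05,0,0,-0.065,0],
  [0.05,0,0,-0.08,0],
  [0.05,0,0,-0.09,0],
  [0.05,0,0,-0.09,0],
  [0.05,0,0,-0.09,0],
])

```text
t: 14.98
tool_pos: [0.5665, 0.0546, 0.4764]
tool_rot: [3.012, 0.893, 0.002]
contact_force: [-0.1, -0.2, 0.1]
opening: 0.0499
grip_force: 0.0
```

```bash
cat > k.py <<'E'
from h import *
def crank(p,c0=(.5655,.0545)):
    C=cloud(p); n=np.linalg.norm(C[...,:2]-c0,axis=-1)
    k=C[(abs(C[...,2]-.276)<.006)&(n<.085)&(n>.035)]; kc=np.array(cv2.minEnclosingCircle(k[:,:2].astype(np.float32))[0]); kr=cv2.minEnclosingCircle(k[:,:2].astype(np.float32))[1]
    b=C[(abs(C[...,2]-.240)<.004)&(n<.02)]; r=cv2.minAreaRect(b[:,:2].astype(np.float32)*1000); bc=np.array(r[0])/1000
    d=kc-bc; print("knob",len(k),kc.round(4),kr,np.median(k[:,2]),"block",len(b),np.round(r[0],1),np.round(r[1],1),round(r[2],1),np.median(b[:,2]),"arm",np.linalg.norm(d).round(4),np.degrees(np.arctan2(d[1],d[0])).round(1)); return kc,bc
def rim(p,c0):
    C=cloud(p); n=np.linalg.norm(C[...,:2]-c0,axis=-1)
    e=C[(n>.056)&(n<.063)&(C[...,2]>.07)&(C[...,2]<.14)]
    print("rim z pct",len(e),np.percentile(e[:,2],[10,50,80,90,95]).round(4) if len(e) else "")
if __name__=="__main__":
    p=shot("wrist"); o=telemetry.get_obs(); kc,bc=crank(p)
    cv2.imwrite("pics/w6.png",p["img"])
    goto([kc[0],kc[1],o["tool_pos"][2]],None)
E
python3 k.py
```

```text
knob 1174 [0.6152 0.0864] 0.012094988487660885 0.27625451446219007 block 870 [565.1  53.9] [23.8 23.6] 32.2 0.2404565880924672 arm 0.0597 33.0
yaw 33.05 shift [ 0.0583 -0.0001 -0.    ] roll 0 rad 0.0
```

apply_moves([
  [0.055,0.01,0,0,0],
  [0.055,0.028,0,0,0],
  [0.055,0.046,0,0,0],
  [0.055,0.056,0,0,0],
  [0.055,0.0585,0,0.005,0],
  [0.055,0.0585,0,0.018,0],
  [0.055,0.0585,0,0.033,0],
  [0.055,0.0585,0,0.047,0],
  [0.055,0.0585,0,0.058,0],
  [0.055,0.0585,0,0.063,0],
  [0.055,0.0585,0,0.063,0],
])

```text
t: 15.95
tool_pos: [0.6148, 0.0862, 0.41]
tool_rot: [-3.011, -0.893, 0.006]
contact_force: [-1.0, 0.2, 0.3]
opening: 0.0553
grip_force: 0.0
```

apply_moves([
  [0.04,0,0,0,0],
  [0.025,0,0,0,0],
  [0.018,0,0,0,0],
  [0.018,0,0,0,0],
  [0.018,0,0,0,0],
], newtons=25)

```text
t: 16.37
tool_pos: [0.6158, 0.0865, 0.4141]
tool_rot: [3.011, 0.893, 0.003]
contact_force: [1.7, -1.1, 1.8]
opening: 0.0244
grip_force: 25.3
```

Run:
```python
from h import *
o=telemetry.get_obs(); print(o["tool_pos"],o["contact_force"],o["wrist_torque"],o["q"].round(2))
p=shot("top"); C=cloud(p); print([ (d["point"],round(d["confidence"],2)) for d in eyes.tip_of("bowl_rim",p)])
from k import rim
m=eyes.outline_of("bowl_rim",p)
print([(x["box"],round(x["confidence"],2),int(x["region"].sum())) for x in m])
P=C[m[0]["region"]]; print(np.percentile(P[:,2],[50,80,90,95,98]),P[P[:,2]>.08].min(0),P[P[:,2]>.08].max(0))
b=C[(C[...,0]>.33)&(C[...,0]<.42)&(C[...,1]>.12)&(C[...,1]<.2)]; print("board z",np.median(b[:,2]))
for t in np.arange(0,120.1,10)[1:]: print(t,*[f"{60*(np.cos(np.radians(t+a))-np.cos(np.radians(a)))/1000:.4f} {60*(np.sin(np.radians(t+a))-np.sin(np.radians(a)))/1000:.4f} |" for a in(0,120,240)])
```

```text
[0.61576865 0.086483   0.41408637] [ 1.69519459 -1.12278207  1.83040992] [-0.03123133 -0.09839344  0.03460709] [ 0.02  0.04  1.61 -0.    1.49  1.01]
[([309.2, 216.7], 0.74)]
[]Traceback (most recent call last):
  File "<stdin>", line 7, in <module>
IndexError: list index out of range
```

```bash
cat > rim.py <<'E'
from h import *
def rim(n,c0=(.4475,.029),save=None):
    p=shot(n); C=cloud(p); d=np.linalg.norm(C[...,:2]-c0,axis=-1)
    e=C[(d<.075)&(C[...,2]>.08)&(C[...,2]<.14)&((C[...,1]-c0[1])*np.cos(.2)-(C[...,0]-c0[0])*np.sin(.2)<.045)&(C[...,0]<c0[0]+.06)]
    bb=C[(C[...,0]>.34)&(C[...,0]<.40)&(C[...,1]>.12)&(C[...,1]<.16)]
    print(n,len(e),np.percentile(e[:,2],[50,80,90,95,99]).round(4),"circ",cv2.minEnclosingCircle(e[:,:2].astype(np.float32)*1000),"board",len(bb),np.median(bb[:,2]) if len(bb) else "")
    if save: cv2.imwrite(save,p["img"])
    return p
if __name__=="__main__":
    rim("top"); rim("scene")
E
python3 - <<'E'
from rim import *
rim("top"); rim("scene"); rim("wrist",save="pics/w7.png")
for t in np.arange(0,120.1,10)[1:]: print(t,*[f"{60*(np.cos(np.radians(t+a))-np.cos(np.radians(a)))/1000:.4f} {60*(np.sin(np.radians(t+a))-np.sin(np.radians(a)))/1000:.4f} |" for a in(0,120,240)])
E
```

```text
top 372 [0.0903 0.0967 0.0979 0.0988 0.1004] circ ((446.65264892578125, 25.787921905517578), 61.778053283691406) board 173 0.5879814779643686
scene 551 [0.0897 0.0958 0.0972 0.0978 0.0987] circ ((447.5343017578125, 27.687803268432617), 62.84861373901367) board 976 0.5613893990812264
wrist 4 [0.081  0.0816 0.0817 0.0817 0.0817] circ ((413.03912353515625, -13.829862594604492), 1.5290828943252563) board 106 0.12052343733521317
10.0 -0.0009 0.0104 | -0.0086 -0.0060 | 0.0095 -0.0044 |
20.0 -0.0036 0.0205 | -0.0160 -0.0134 | 0.0196 -0.0071 |
30.0 -0.0080 0.0300 | -0.0220 -0.0220 | 0.0300 -0.0080 |
40.0 -0.0140 0.0386 | -0.0264 -0.0314 | 0.0404 -0.0071 |
50.0 -0.0214 0.0460 | -0.0291 -0.0415 | 0.0505 -0.0044 |
60.0 -0.0300 0.0520 | -0.0300 -0.0520 | 0.0600 -0.0000 |
70.0 -0.0395 0.0564 | -0.0291 -0.0624 | 0.0686 0.0060 |
80.0 -0.0496 0.0591 | -0.0264 -0.0725 | 0.0760 0.0134 |
90.0 -0.0600 0.0600 | -0.0220 -0.0820 | 0.0820 0.0220 |
100.0 -0.0704 0.0591 | -0.0160 -0.0905 | 0.0864 0.0314 |
110.0 -0.0805 0.0564 | -0.0086 -0.0979 | 0.0891 0.0415 |
120.0 -0.0900 0.0520 | -0.0000 -0.1039 | 0.0900 0.0520 |
```

apply_moves([
  [0.018,-0.0002,0.005,0,0],
  [0.018,-0.0009,0.0104,0,0],
  [0.018,-0.002,0.0155,0,0],
  [0.018,-0.0036,0.0205,0,0],
  [0.018,-0.0056,0.0254,0,0],
  [0.018,-0.008,0.03,0,0],
  [0.018,-0.008,0.03,0,0],
])

```text
t: 17.25
tool_pos: [0.6255, 0.057, 0.4139]
tool_rot: [-3.009, -0.893, -0.003]
contact_force: [-0.1, 3.8, 6.2]
opening: 0.0239
grip_force: 26.0
```

```bash
cat > st.py <<'E'
from h import *
o=telemetry.get_obs(); M=R.from_euler('z',33,degrees=True).as_matrix()@np.diag([1,-1,-1])
d=M.T@(o["tool_pos"]-np.array([.5655,.0538,.4141])); a=np.degrees(np.arctan2(d[1],d[0]))
print("tool-frame pos rel hub",d.round(4),"r",np.hypot(*d[:2]).round(4),"theta",a.round(1),"F tool",(M.T@o["contact_force"]).round(1),"torque",o["wrist_torque"].round(2))
F=(M.T@o["contact_force"]); u=d[:2]/np.hypot(*d[:2]); print("radial",(F[:2]@u).round(1),"tang",(F[1]*u[0]-F[0]*u[1]).round(1))
E
python3 st.py
```

```text
tool-frame pos rel hub [0.0521 0.03   0.0002] r 0.0601 theta 30.0 F tool [ 2.  -3.2 -6.2] torque [0.82 0.07 0.01]
radial 0.1 tang -3.8
```

apply_moves([
  [0.018,-0.0028,0.0043,-0.0005,0],
  [0.018,-0.006,0.0086,-0.0005,0],
  [0.018,-0.0134,0.016,-0.0005,0],
  [0.018,-0.022,0.022,-0.0005,0],
  [0.018,-0.0315,0.0264,-0.0005,0],
  [0.018,-0.0416,0.0291,-0.0005,0],
  [0.018,-0.052,0.03,-0.0005,0],
  [0.018,-0.0624,0.0291,-0.0005,0],
  [0.018,-0.0725,0.0264,-0.0005,0],
  [0.018,-0.082,0.022,-0.0005,0],
])

```text
t: 18.08
tool_pos: [0.5689, -0.0065, 0.414]
tool_rot: [-3.012, -0.893, -0.008]
contact_force: [4.9, 2.1, 2.6]
opening: 0.0242
grip_force: 25.5
```

```bash
python3 st.py
```

```text
tool-frame pos rel hub [-0.03    0.0524  0.0001] r 0.0604 theta 119.8 F tool [ 5.2  0.9 -2.6] torque [ 0.62 -1.06  0.01]
radial -1.9 tang -5.0
```

Forces look good. I'll continue 120° to 240°, then 240° to 360°.

apply_moves([
  [0.018,-0.0086,-0.006,0,0],
  [0.018,-0.016,-0.0134,0,0],
  [0.018,-0.022,-0.022,0,0],
  [0.018,-0.0264,-0.0314,0,0],
  [0.018,-0.0291,-0.0415,0,0],
  [0.018,-0.03,-0.052,0,0],
  [0.018,-0.0291,-0.0624,0,0],
  [0.018,-0.0264,-0.0725,0,0],
  [0.018,-0.022,-0.082,0,0],
  [0.018,-0.016,-0.0905,0,0],
  [0.018,-0.0086,-0.0979,0,0],
  [0.018,0,-0.1039,0,0],
])

```text
t: 19.08
tool_pos: [0.5114, 0.0802, 0.414]
tool_rot: [3.009, 0.891, -0.005]
contact_force: [-3.7, -4.5, 6.8]
opening: 0.0242
grip_force: 26.1
```

```bash
python3 st.py
```

```text
tool-frame pos rel hub [-0.0309 -0.0516  0.0001] r 0.0602 theta -120.9 F tool [-5.5  1.8 -6.8] torque [-0.94  0.59 -0.02]
radial 1.3 tang -5.6
```

apply_moves([
  [0.018,0.0095,-0.0044,-0.0003,0],
  [0.018,0.0196,-0.0071,-0.0005,0],
  [0.018,0.03,-0.008,-0.0005,0],
  [0.018,0.0404,-0.0071,-0.0005,0],
  [0.018,0.0505,-0.0044,-0.0005,0],
  [0.018,0.06,0,-0.0005,0],
  [0.018,0.0686,0.006,-0.0005,0],
  [0.018,0.076,0.0134,-0.0005,0],
  [0.018,0.082,0.022,-0.0005,0],
  [0.018,0.0864,0.0314,-0.0005,0],
  [0.018,0.0891,0.0415,-0.0005,0],
  [0.018,0.09,0.052,-0.0005,0],
])

```text
t: 20.08
tool_pos: [0.6158, 0.0872, 0.414]
tool_rot: [-3.007, -0.894, 0.001]
contact_force: [-2.6, 4.7, 3.9]
opening: 0.0242
grip_force: 25.8
```

```bash
python3 st.py; python3 rim.py
```

```text
tool-frame pos rel hub [ 0.0604 -0.0006  0.0001] r 0.0604 theta -0.6 F tool [ 0.4 -5.4 -3.9] torque [0.97 0.53 0.03]
radial 0.4 tang -5.4
top 646 [0.0946 0.1064 0.1087 0.11   0.1118] circ ((446.7921447753906, 26.065486907958984), 61.9453010559082) board 177 0.588341859051321
scene 890 [0.0958 0.1054 0.1082 0.1092 0.1105] circ ((447.2439270019531, 28.045778274536133), 62.46053695678711) board 950 0.5625102501839567
```

apply_moves([
  [0.018,-0.0009,0.0104,0,0],
  [0.018,-0.0036,0.0205,0,0],
  [0.018,-0.008,0.03,0,0],
  [0.018,-0.014,0.0386,0,0],
  [0.018,-0.0214,0.046,0,0],
  [0.018,-0.03,0.052,0,0],
  [0.018,-0.0395,0.0564,0,0],
  [0.018,-0.0496,0.0591,0,0],
  [0.018,-0.06,0.06,0,0],
  [0.018,-0.0704,0.0591,0,0],
  [0.018,-0.0805,0.0564,0,0],
  [0.018,-0.09,0.052,0,0],
])

```text
t: 21.18
tool_pos: [0.5687, -0.0065, 0.414]
tool_rot: [-3.012, -0.893, -0.007]
contact_force: [5.6, 4.1, 2.3]
opening: 0.0243
grip_force: 25.4
```

apply_moves([
  [0.018,-0.0086,-0.006,0,0],
  [0.018,-0.016,-0.0134,0,0],
  [0.018,-0.022,-0.022,0,0],
  [0.018,-0.0264,-0.0314,0,0],
  [0.018,-0.0291,-0.0415,0,0],
  [0.018,-0.03,-0.052,0,0],
  [0.018,-0.0291,-0.0624,0,0],
  [0.018,-0.0264,-0.0725,0,0],
  [0.018,-0.022,-0.082,0,0],
  [0.018,-0.016,-0.0905,0,0],
  [0.018,-0.0086,-0.0979,0,0],
  [0.018,0,-0.1039,0,0],
])

```text
t: 22.18
tool_pos: [0.5114, 0.0801, 0.4141]
tool_rot: [3.009, 0.891, -0.006]
contact_force: [-3.6, -4.5, 5.2]
opening: 0.0242
grip_force: 26.0
```

```bash
python3 st.py
python3 - <<'E'
from rim import *
for n in("top","scene","wrist"):
    p=rim(n,save=f"pics/r_{n}.png"); C=cloud(p)
    c0=np.array([.447,.027]); d=np.linalg.norm(C[...,:2]-c0,axis=-1); a=np.degrees(np.arctan2(C[...,1]-c0[1],C[...,0]-c0[0]))
    # max height by azimuth sector in rim annulus, and board beside
    for s in range(-180,180,30):
        e=C[(d>.054)&(d<.066)&(a>=s)&(a<s+30)&(C[...,2]>.09)&(C[...,2]<.14)]
        if len(e)>3: print(s,len(e),np.percentile(e[:,2],[50,90]).round(4),end=" ; ")
    b=C[(C[...,0]>.36)&(C[...,0]<.41)&(C[...,1]>.105)&(C[...,1]<.13)&(C[...,2]<.16)]; print("\nboard",len(b),np.median(b[:,2]) if len(b) else "")
E
```

```text
tool-frame pos rel hub [-0.0311 -0.0516  0.    ] r 0.0602 theta -121.1 F tool [-5.5  1.8 -5.2] torque [-0.88  0.5  -0.  ]
radial 1.3 tang -5.7
top 712 [0.0979 0.1135 0.1164 0.1176 0.1203] circ ((447.480712890625, 26.10175132751465), 62.40081024169922) board 400 0.5604038284923178
-180 44 [0.1118 0.1182] ; -150 44 [0.1123 0.1177] ; -120 48 [0.1106 0.117 ] ; -90 41 [0.1132 0.1165] ; -60 38 [0.1134 0.117 ] ; -30 37 [0.1145 0.119 ] ; 0 17 [0.1135 0.1184] ; 30 4 [0.1162 0.1205] ; 60 43 [0.113  0.1173] ; 90 47 [0.1118 0.1175] ; 120 5 [0.1149 0.1176] ; 150 19 [0.1092 0.12  ] ; 
board 90 0.12091265422215453
scene 1117 [0.1002 0.1115 0.1155 0.1168 0.1183] circ ((447.1702880859375, 28.56772804260254), 62.84929275512695) board 1184 0.5335506551708414
-180 39 [0.1125 0.1169] ; -150 17 [0.116  0.1179] ; -120 45 [0.1107 0.1164] ; -90 60 [0.1109 0.1164] ; -60 80 [0.1091 0.1163] ; -30 73 [0.1101 0.1171] ; 0 77 [0.1097 0.1172] ; 30 45 [0.11  0.118] ; 60 23 [0.1158 0.1177] ; 90 56 [0.1105 0.117 ] ; 120 81 [0.1084 0.1165] ; 150 73 [0.1093 0.1167] ; 
board 66 0.12087279759144881
wrist 1241 [0.1045 0.116  0.1168 0.1173 0.118 ] circ ((448.3678894042969, 26.61226463317871), 62.998008728027344) board 2698 0.12114569475515455
-180 8 [0.1168 0.1172] ; -150 122 [0.1142 0.1168] ; -90 104 [0.1124 0.1163] ; -60 165 [0.1142 0.1167] ; -30 125 [0.1164 0.1176] ; 30 76 [0.1172 0.1178] ; 60 138 [0.1162 0.1172] ; 90 147 [0.1086 0.1167] ; 150 27 [0.1161 0.1169] ; 
board 909 0.12072428778666067
```

apply_moves([
  [0.018,0.0095,-0.0044,-0.0003,0],
  [0.018,0.0196,-0.0071,-0.0003,0],
  [0.018,0.03,-0.008,-0.0003,0],
  [0.018,0.0404,-0.0071,-0.0003,0],
  [0.018,0.0505,-0.0044,-0.0003,0],
  [0.018,0.06,0,-0.0003,0],
  [0.018,0.0686,0.006,-0.0003,0],
  [0.018,0.076,0.0134,-0.0003,0],
  [0.018,0.082,0.022,-0.0003,0],
  [0.018,0.0864,0.0314,-0.0003,0],
  [0.018,0.0864,0.0314,-0.0003,0],
])

```text
t: 23.25
tool_pos: [0.6021, 0.1016, 0.414]
tool_rot: [-3.009, -0.893, 0.001]
contact_force: [0.6, 4.0, 5.0]
opening: 0.0246
grip_force: 25.8
```

```bash
python3 st.py
python3 - <<'E'
from rim import *
for n in("top","scene","wrist"):
    p=rim(n,save=f"pics/s_{n}.png"); C=cloud(p)
    c0=np.array([.447,.027]); d=np.linalg.norm(C[...,:2]-c0,axis=-1); a=np.degrees(np.arctan2(C[...,1]-c0[1],C[...,0]-c0[0]))
    for s in range(-180,180,30):
        e=C[(d>.054)&(d<.066)&(a>=s)&(a<s+30)&(C[...,2]>.09)&(C[...,2]<.14)]
        if len(e)>3: print(s,len(e),np.percentile(e[:,2],[50,90]).round(4),end=" ; ")
    b=C[(C[...,0]>.36)&(C[...,0]<.41)&(C[...,1]>.105)&(C[...,1]<.13)&(C[...,2]<.16)]; print("\nboard",len(b),np.median(b[:,2]) if len(b) else "")
E
```

```text
tool-frame pos rel hub [ 0.0567 -0.0202  0.0001] r 0.0602 theta -19.6 F tool [ 2.7 -3.  -5. ] torque [0.63 0.13 0.01]
radial 3.6 tang -2.0
top 1197 [0.0954 0.1121 0.1188 0.1205 0.1219] circ ((447.2051696777344, 26.041824340820312), 62.05784606933594) board 428 0.5911519541204386
-180 44 [0.1149 0.1206] ; -150 44 [0.1148 0.1208] ; -120 47 [0.1155 0.1198] ; -90 43 [0.1142 0.1213] ; -60 37 [0.117  0.1213] ; -30 37 [0.1166 0.1213] ; 0 44 [0.1172 0.1216] ; 30 20 [0.1146 0.1212] ; 60 26 [0.112  0.1198] ; 90 33 [0.1096 0.1189] ; 120 47 [0.1135 0.1201] ; 150 42 [0.1161 0.1205] ; 
board 0 
scene 1212 [0.102  0.1146 0.1186 0.1202 0.1218] circ ((446.9664001464844, 28.155397415161133), 62.5170783996582) board 1201 0.5569849751719937
-180 39 [0.1152 0.121 ] ; -150 19 [0.1186 0.121 ] ; -120 44 [0.1137 0.12  ] ; -90 57 [0.1135 0.1187] ; -60 75 [0.1138 0.1195] ; -30 81 [0.1131 0.12  ] ; 0 77 [0.1125 0.1205] ; 30 49 [0.1136 0.1213] ; 60 22 [0.1187 0.1206] ; 90 66 [0.1118 0.1203] ; 120 92 [0.1116 0.1202] ; 150 73 [0.1132 0.1206] ; 
board 72 0.1209885049140264
wrist 859 [0.0866 0.0921 0.0954 0.0983 0.1017] circ ((424.2013244628906, 0.6383793354034424), 32.771114349365234) board 48 0.12053460849071326

board 74 0.12058313540846277
```

apply_moves([
  [0.03,0,0,0,0],
  [0.045,0,0,0,0],
  [0.055,0,0,0,0],
  [0.055,0,0,0,0],
  [0.055,0,0,-0.01,0],
  [0.055,0,0,-0.03,0],
  [0.055,0,0,-0.055,0],
  [0.055,0,0,-0.08,0],
  [0.055,0,0,-0.1,0],
  [0.055,0,0,-0.11,0],
  [0.055,0,0,-0.11,0],
])

```text
t: 24.32
tool_pos: [0.6014, 0.1015, 0.5283]
tool_rot: [3.01, 0.893, 0.009]
contact_force: [0.7, -0.2, 0.6]
opening: 0.0552
grip_force: 0.0
```

apply_moves([
  [0.055,-0.01,0.005,0,0],
  [0.055,-0.025,0.015,0,0],
  [0.055,-0.04,0.035,0,0],
  [0.055,-0.05,0.06,0,0],
  [0.055,-0.055,0.085,0,0],
  [0.055,-0.055,0.11,0,0],
  [0.055,-0.055,0.125,0,0],
  [0.055,-0.055,0.13,0,0],
  [0.055,-0.055,0.13,0,0],
  [0.055,-0.055,0.13,0,0],
])

```text
t: 25.15
tool_pos: [0.626, -0.037, 0.5232]
tool_rot: [-3.01, -0.894, 0.002]
contact_force: [0.2, 0.8, -0.5]
opening: 0.055
grip_force: 0.0
```

Run:
```python
from rim import *
from k import crank
from sp import collar
p=rim("wrist",save="pics/f_wrist.png"); C=cloud(p)
c0=np.array([.447,.027]); d=np.linalg.norm(C[...,:2]-c0,axis=-1); a=np.degrees(np.arctan2(C[...,1]-c0[1],C[...,0]-c0[0]))
for s in range(-180,180,30):
    e=C[(d>.054)&(d<.066)&(a>=s)&(a<s+30)&(C[...,2]>.09)&(C[...,2]<.14)]
    if len(e)>3: print(s,len(e),np.percentile(e[:,2],[50,90]).round(4),end=" ; ")
b=C[(C[...,0]>.36)&(C[...,0]<.41)&(C[...,1]>.105)&(C[...,1]<.13)&(C[...,2]<.16)]; print("\nboard",len(b),np.median(b[:,2]) if len(b) else "")
crank(p); rim("top",save="pics/f_top.png"); crank(shot("top"))
```

```text
wrist 2539 [0.0934 0.1115 0.1185 0.1199 0.1212] circ ((446.7618408203125, 28.314258575439453), 62.52077865600586) board 1694 0.12110957542213166
-180 188 [0.114  0.1202] ; -150 77 [0.1129 0.1198] ; -60 41 [0.1194 0.1203] ; -30 77 [0.1195 0.1207] ; 0 74 [0.1203 0.1215] ; 30 14 [0.1201 0.1214] ; 60 139 [0.1131 0.1204] ; 90 205 [0.1115 0.1197] ; 120 239 [0.1119 0.1193] ; 150 215 [0.1132 0.1199] ; 
board 677 0.12029628006130855
knob 761 [0.6011 0.1019] 0.01173417642712593 0.276093808920042 block 635 [565.  54.] [24.  23.7] 54.2 0.240462035110731 arm 0.0599 53.0Traceback (most recent call last):
  File "<stdin>", line 10, in <module>
  File "rim.py", line 6, in rim
    print(n,len(e),np.percentile(e[:,2],[50,80,90,95,99]).round(4),"circ",cv2.minEnclosingCircle(e[:,:2].astype(np.float32)*1000),"board",len(bb),np.median(bb[:,2]) if len(bb) else "")
                   ~~~~~~~~~~~~~^^^^^^^^^^^^^^^^^^^^^^^^^
    return _quantile_unchecked(
        a, q, axis, out, overwrite_input, method, keepdims, weights)
    return _ureduce(a,
                    func=_quantile_ureduce_func,
    ...<5 lines>...
                    overwrite_input=overwrite_input,
                    method=method)
    r = func(a, **kwargs)
    result = _quantile(arr,
                       quantiles=q,
    ...<2 lines>...
                       out=out,
                       weights=wgt)
    slices_having_nans = np.isnan(arr[-1, ...])
                                  ~~~^^^^^^^^^
IndexError: index -1 is out of bounds for axis 0 with size 0
```

View pics/f_wrist.png

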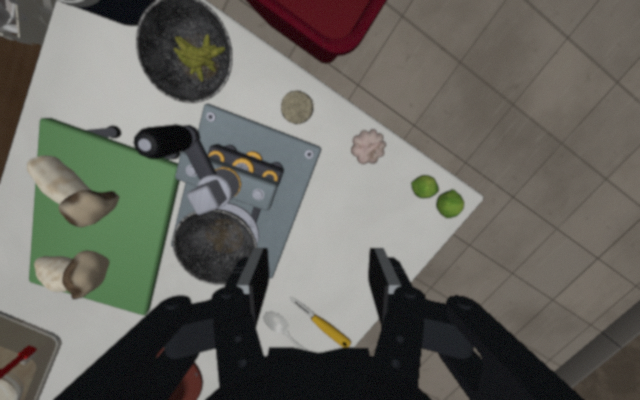

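The crank is on the spindle and fully home: the grip block, at pixel (207,195), has its top at 240 mm, and the knob is at (165,140). The rim measures about 120.4 mm against 120.3 to 121 mm for the board. The food and the jar haven't been disturbed.

```bash
python3 -c "
from station import ctrl; print(ctrl.finish_job())"
```

```text
the job is handed in; nothing more can be done
None
```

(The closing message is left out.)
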